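Set the angle stop against its backlash

ROBOT

A 6-joint arm with a two-finger parallel gripper is mounted at the origin on the work surface; the furniture and walls round the work are solid. World frame = base frame: x ahead of the robot, y to its left, z up, the work surface at z = 0. Lengths are in m, angles in rad, forces in N, time in s.
With the tool pointing down it reaches from about 0.35 to 0.775 m from the base axis. Payload 7.3 kg.
Tool frame: the origin (TCP) lies at the very end of the fingers, on their centre line; the grasp point (between the pads) lies 19 mm behind it; z points along the fingers, y is the line along which they close (so a half turn about z gives the same grasp; the last joint's range is limited). The gripper opens to 92 mm and grips with 3 to 60 N. Pads are 19 mm wide; open, the fingers measure 130 mm over their backs; the gripper's body (75 mm by 190 mm) begins 47 mm behind the grasp point.
Start: joints at [1.099, 0.342, 1.524, -0, 1.275, -0.146], TCP at [0.168, 0.497, 0.227] pointing down, gripper open.
Joint ranges: [-2.53, 2.53], [-0.77, 2.02], [0.04, 2.7], [-1, 4.14], [0.28, 2.66], [-3.11, 3.11]. Speed limits (rad/s): [2.57, 2.57, 3.14, 3.14, 3.14, 3.14].

INTERFACE

Orientations are given as a 3x3 rotation matrix whose columns are the frame's x, y, z axes.
In Python, from bench import manip, imaging, ticket gives the robot as it stands. The module is installed in compiled form; this text tells all that it offers.
- The arm moves only by the tool arm_command, never from a script. Its argument "steps" is a list of rows, each a list of 7 numbers: the shift along the world's x, y, z in m, then the turn, a rotation vector about the world's x, y, z in degrees, then the opening, from 0 (shut) to 1 (fully open). A call has 1 to 8 rows; each row is the pose to reach, as a shift and turn from the pose commanded when the call began; what a row does not reach only later rows make up. A row lasts 1/12 s, in which the tool goes at most 41.7 mm and 7.16 degrees, less where a joint would pass 70% of its speed; a pose out of reach is approached as far as the arm can. A call with a gripper value outside its range is refused whole. The fingers move at their own pace and stop on an object; the grip force is fixed at half the most. Time passes only in rows, so rows that repeat a pose let the fingers close. It gives the time, the measured TCP pose, the force, the opening and the grip force at its end, in the units of the state.
- manip.sense(): the state, without advancing time (a new reading comes with each control period).
- imaging.camera(name): name is "scene" or "top"; returns the picture (420x560x3 uint8, red, green, blue); there is no depth.
- imaging.camera_model(name): a dict with "K" (3x3 intrinsics, pixels), "extrinsics" (4x4, takes a point from world to camera coordinates). Camera axes: x right, y down, z forward; pixel columns grow to the right and rows downward; lengths in m; the calibration is good to about 2 mm. A picture is of the moment at which its call begins. camera_model takes no time and is no camera call.
- ticket.close_job(): hands the job in; it is judged then, once.
The state is a dict: "time": time; "joints": joint angles; "dq": joint speeds; "tau": joint torques, N m; "tcp_pos": TCP position; "tcp_rot": TCP orientation; "ft_force": force on the tool from outside, world axes, zero at the start; "wrist_torque": the same for the moment, N m; "opening": finger opening in m; "grasp_force": force on a finger pad.
Only numpy, scipy, OpenCV 4.12 (cv2) and the standard library are available. Lean on these libraries where they do the work, as an engineer would, in place of code of your own. Each camera call takes 0.05 s, during which the arm holds its last target. There are 200 camera calls.

TASK

Set the angle stop with the red handwheel: its pointer stands to the clockwise side of the green mark, and the wheel has play. Turn the red wheel anticlockwise (seen from above) until the pointer is about 30 degrees past the green mark, then bring it back clockwise onto the mark, so that the play is taken up in the clockwise direction, and let go. Leave the black handwheel alone.

Things in the scene. Friction and masses are not known exactly. Their poses are not given: they have to be found in the camera images.
- red_grip (a point): On the red handwheel's upright axis, 66 mm above the table. Red disc 76 mm across (top at 41 mm) with a raised red grip bar: 64 mm long along this frame's x, 18 mm wide along y, 41 to 81 mm high. A white line on the bar and a thin black pointer reaching 60 mm from the axis lie on this frame's -x side and turn with the wheel. z is up.
- red_mark (a point): Green mark, fixed on the white dial (ticks every 15 degrees) of the round grey base, 136 mm across, under the red wheel; 58 mm from the axis, 13 mm above the table. -x points outward from the axis through the mark. The pointer is on it when red_grip's -x points the same way; at the start the pointer is 0.34 to 0.84 rad clockwise of it, seen from above.
- red_wheel (a joint): Angle in rad of the red wheel relative to the steel swing arm under it, clockwise from above positive: +0.16 = play taken up clockwise, -0.16 = anticlockwise. The wheel turns lightly through its 0.32 rad of play, then drags the stiff arm (0.12 N m); both stay where they are left.
- black_pointer (a point): Tip of the pointer of the other device, alike but with a black handwheel; 60 mm from its axis (the axis lies along its frame's +x), 17 mm above the table. Leave it alone. The two axes stand 17 cm or more apart. To their right a fixed steel drawer cabinet, 235 mm high (x 0.38 to 0.58, y -0.38 to -0.10 m), has to be passed over or round.

How it is judged:
On the way:
1. the red wheel's pointer has been turned anticlockwise at least 16 degrees past the green mark (y of red_mark in the frame of red_grip above 0.016 m), for 0.1 s.
At the end, for the whole second after the job is handed in: The red wheel's pointer stands within 0.19 rad (11 degrees) of the green mark and the wheel's play is taken up clockwise (red_wheel above 0.09 of 0.16 rad) (angle between the x axis of red_grip and the x axis of red_mark, either way round below 0.19 rad and value of joint red_wheel above 0.09 rad); the robot touches nothing.
It fails at once if the black handwheel is turned (its pointer moves more than 12 mm) (distance of black_pointer from where it was at the start of the episode above 0.012 m).
It also fails if it takes over 42 s, if anything falls off the work surface, if the arm or the gripper's body presses on something with over 40 N, if the wrist force passes 120 N, or if a joint passes its speed limit or range.

## Working session

There is one attempt and no reset: what is moved stays moved. The work goes in short steps, Python scripts to look and compute and a tool call to move; the robot and the scene stay as the last step left them, time stands still between calls to the robot, and variables do not carry over. Pictures are saved under pics/ and viewed, at most 10 in all, crops included, and the job is handed in when it is done.

Besides the shell and the picture viewer there is one more tool, called after "Emit:" as a command line: name --pt "numbers of a row" for each row, then --argument value for the rest. arm_command: Moves the arm, as the interface text tells. Its arguments: {"type":"object","properties":{"steps":{"type":"array","items":{"type":"array","items":{"type":"number"}}}},"required":["steps"]}

```bash
mkdir -p pics; python3 - <<'E'
from bench import manip, imaging
import cv2, numpy as np
for n in ("scene","top"):
    im=imaging.camera(n); cv2.imwrite(f"pics/{n}0.png",im[:,:,::-1])
    m=imaging.camera_model(n); print(n,np.round(m["K"],1).tolist(),np.round(m["extrinsics"],3).tolist())
s=manip.sense(); print(s["time"],s["tcp_pos"],np.round(s["tcp_rot"],3).tolist())
E
```

```text
scene [[531.8, 0.0, 281.4], [0.0, 531.8, 213.1], [0.0, 0.0, 1.0]] [[0.466, -0.885, 0.014, -0.037], [-0.637, -0.347, -0.689, 0.404], [0.614, 0.312, -0.725, 0.556], [0.0, 0.0, 0.0, 1.0]]
top [[462.3, 0.0, 278.3], [0.0, 462.3, 207.2], [0.0, 0.0, 1.0]] [[-0.023, -0.999, -0.035, 0.212], [-0.993, 0.027, -0.116, 0.45], [0.117, 0.032, -0.993, 0.865], [0.0, 0.0, 0.0, 1.0]]
0.1 [0.16786038 0.49707573 0.22612643] [[-0.947, 0.32, -0.001], [0.32, 0.947, -0.001], [0.0, -0.001, -1.0]]
```

View pics/top0.png

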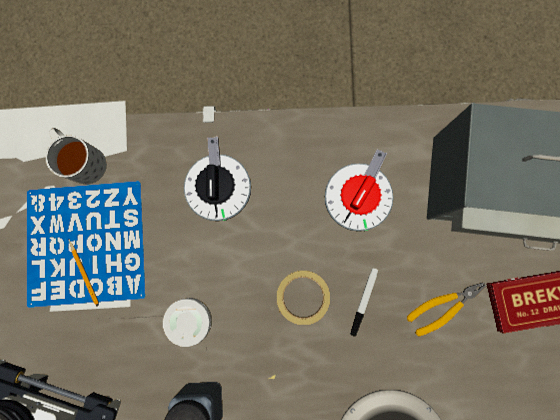

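View pics/scene0.png

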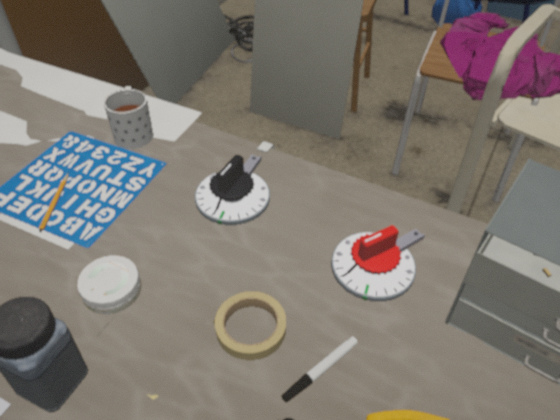

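The top view shows the red wheel at about (360,195), with the green mark at (365,225) and the pointer tip at (347,219). The pointer is clockwise of the mark. The black wheel is at (215,185) and the cabinet is to the right of both. Next I measure these positions.

```bash
cat > h.py <<'E'
from bench import manip, imaging
import cv2, numpy as np
def ray(n,u,v,z):
    m=imaging.camera_model(n); E=np.array(m["extrinsics"]); R,t=E[:3,:3],E[:3,3]
    c=-R.T@t; d=R.T@np.linalg.inv(m["K"])@np.array([u,v,1.]); return (c+d*(z-c[2])/d[2])
def pix(mask): 
    v,u=np.nonzero(mask); return u,v
def plane(n,mask,z):
    u,v=pix(mask); return np.array([ray(n,a,b,z)[:2] for a,b in zip(u,v)])
def measure(axis=None,n="top"):
    im=imaging.camera(n).astype(int); r,g,b=im[...,0],im[...,1],im[...,2]
    box=np.zeros(r.shape,bool)
    if n=="top": box[150:245,315:405]=1
    else: box[215:310,320:430]=1
    white=box&(np.minimum(np.minimum(r,g),b)>175)
    if axis is None:
        h=cv2.convexHull(np.argwhere(white)[:,::-1].astype(np.int32))[:,0]
        P=np.array([ray(n,a,c,.013)[:2] for a,c in h]); 
        (x,y),rad=cv2.minEnclosingCircle(P.astype(np.float32)); axis=np.array([x,y]); print("axis",axis,"rad",rad)
    gr=plane(n,box&(g>r+50)&(g>b+40),.013); gm=gr.mean(0); 
    da=np.arctan2(*(gm-axis)[::-1])
    D=plane(n,box&(im.max(2)<90),.017); d=D-axis; rr=np.hypot(*d.T); k=(rr>.042)&(rr<.062)
    dd=d[k]; ang=np.arctan2(dd[:,1],dd[:,0]); rel=(ang-da+np.pi)%(2*np.pi)-np.pi
    print("mark dist",np.hypot(*(gm-axis)),"mark dir deg",np.degrees(da),"pointer-mark deg (ccw+): hist",np.round(np.degrees(np.sort(rel)),0).tolist())
    red=box&(r>150)&(g<70)&(b<70)
    # white line on bar top surrounded by red (z=.081)
    W=plane(n,white,.081)
    return axis
if __name__=="__main__":
    for n in ("top","scene"): print(n); measure(None,n)
E
python3 h.py; python3 -c "
import cv2
a=cv2.imread('pics/top0.png')[140:245,310:410];b=cv2.imread('pics/scene0.png')[215:315,325:425]
cv2.imwrite('pics/c0.png',cv2.hconcat([cv2.resize(a,(390,400),interpolation=2),cv2.resize(b,(400,400),interpolation=2)]))"
```

```text
top
axis [0.47434288 0.04311199] rad 0.06517139077186584
mark dist 0.055558930101742614 mark dir deg -170.33252639504585 pointer-mark deg (ccw+): hist [-44.0, -43.0, -43.0, -42.0, -42.0, -42.0, -42.0, -41.0, -41.0, -41.0, -41.0, -40.0, -40.0, -39.0]
scene
axis [0.47411209 0.04264745] rad 0.06518395245075226
mark dist 0.054525123027791306 mark dir deg -170.1911757110811 pointer-mark deg (ccw+): hist []
```

View pics/c0.png

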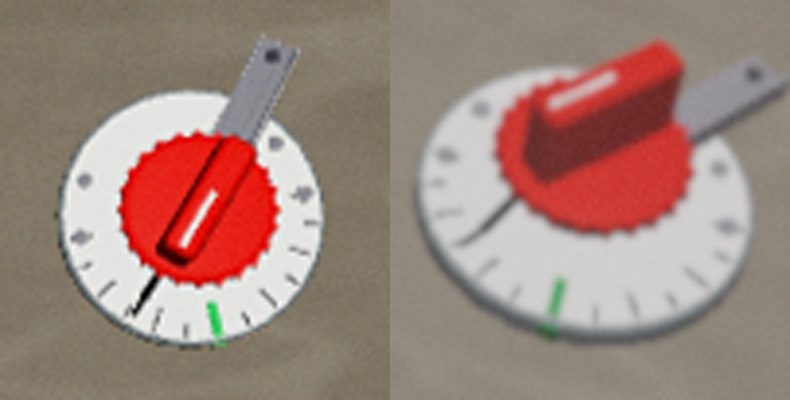

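The crop shows the pointer between ticks, clockwise of the green mark by about 41.5°. The bar lies along the pointer direction of 148.5°. The axis is at (0.474, 0.043), and both views agree on it. Now I approach.

Emit:
arm_command --pt "0.01 -0.015 0 0 0 0 1" --pt "0.031 -0.046 0 0 0 -1 1" --pt "0.053 -0.079 0 0 0 -2 1" --pt "0.075 -0.111 0 0 0 -4 1" --pt "0.097 -0.144 0 0 0 -6 1" --pt "0.119 -0.177 0 0 0 -8 1" --pt "0.141 -0.209 0 0 0 -10 1" --pt "0.163 -0.242 0 0 0 -13 1"

```text
time: 0.87
tcp_pos: [0.3316, 0.2538, 0.2268]
tcp_rot: [[-0.85, 0.526, 0.0], [0.526, 0.85, 0.0], [-0.0, 0.0, -1.0]]
ft_force: [-0.6, 1.0, -0.2]
opening: 0.0917
grasp_force: 0.0
```

Emit:
arm_command --pt "0.022 -0.033 -0.005 0 0 0 1" --pt "0.044 -0.065 -0.015 0 0 0 1" --pt "0.065 -0.097 -0.03 0 0 0 1" --pt "0.087 -0.129 -0.045 0 0 0 1" --pt "0.108 -0.161 -0.06 0 0 0 1" --pt "0.128 -0.19 -0.075 0 0 0 1" --pt "0.143 -0.212 -0.085 0 0 0 1" --pt "0.143 -0.212 -0.085 0 0 0 1"

```text
time: 1.53
tcp_pos: [0.4756, 0.0396, 0.1396]
tcp_rot: [[-0.849, 0.528, -0.002], [0.528, 0.849, -0.001], [0.001, -0.002, -1.0]]
ft_force: [0.3, -0.2, 0.2]
opening: 0.0914
grasp_force: 0.0
```

```bash
python3 - <<'E'
from h import *
for n in ("top","scene"):
    im=imaging.camera(n); 
    if n=="top": a=im[120:270,260:460]
    else: b=im[120:320,280:480]
cv2.imwrite('pics/c1.png',cv2.hconcat([cv2.resize(a,(400,400)),cv2.resize(b,(400,400))])[:,:,::-1])
s=manip.sense(); R=s["tcp_rot"]; print(s["time"],s["tcp_pos"],np.degrees(np.arctan2(R[1][1],R[0][1])),np.round(R,3).tolist(),np.round(s["joints"],2))
E
```

```text
1.6333 [0.47375569 0.0428389  0.14111844] 58.20137869979537 [[-0.85, 0.527, -0.002], [0.527, 0.85, 0.0], [0.002, -0.001, -1.0]] [-0.07  0.35  1.78  0.    1.02 -1.09]
```

View pics/c1.png

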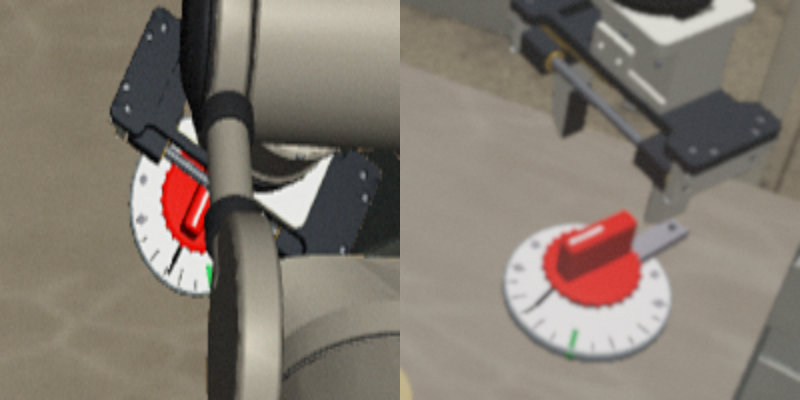

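The gripper is above the red wheel with the fingers straddling the bar, and the tool yaw matches. The pointer and the mark can both be seen from the scene camera. I descend and grip.

Emit:
arm_command --pt "0 0 -0.015 0 0 0 1" --pt "0 0 -0.035 0 0 0 1" --pt "0 0 -0.055 0 0 0 1" --pt "0 0 -0.075 0 0 0 1" --pt "0 0 -0.085 0 0 0 1" --pt "0 0 -0.09 0 0 0 1" --pt "0 0 -0.09 0 0 0 1" --pt "0 0 -0.09 0 0 0 0.5"

```text
time: 2.3
tcp_pos: [0.4741, 0.0441, 0.0525]
tcp_rot: [[-0.852, 0.524, 0.001], [0.524, 0.852, 0.0], [-0.001, 0.001, -1.0]]
ft_force: [-0.3, 0.0, 0.4]
opening: 0.0884
grasp_force: 0.0
```

Emit:
arm_command --pt "0 0 0 0 0 0 0.3" --pt "0 0 0 0 0 0 0.1" --pt "0 0 0 0 0 0 0" --pt "0 0 0 0 0 0 0" --pt "0 0 0 0 0 0 0" --pt "0 0 0 0 0 0 0" --pt "0 0 0 0 0 0 0" --pt "0 0 0 0 0 0 0"

```text
time: 2.97
tcp_pos: [0.474, 0.0434, 0.0517]
tcp_rot: [[-0.851, 0.525, -0.0], [0.525, 0.851, 0.0], [0.0, 0.0, -1.0]]
ft_force: [0.3, -0.0, 0.2]
opening: 0.0365
grasp_force: 0.0
```

Emit:
arm_command --pt "0 0 0 0 0 0 0" --pt "0 0 0 0 0 0 0" --pt "0 0 0 0 0 0 0" --pt "0 0 0 0 0 0 0" --pt "0 0 0 0 0 0 0" --pt "0 0 0 0 0 0 0"

```text
time: 3.47
tcp_pos: [0.4732, 0.0422, 0.0517]
tcp_rot: [[-0.851, 0.525, -0.002], [0.525, 0.851, -0.002], [0.001, -0.002, -1.0]]
ft_force: [-3.2, -7.6, 2.7]
opening: 0.0178
grasp_force: 30.0
```

Emit:
arm_command --pt "-0.0005 -0.001 0 0 0 2 0" --pt "-0.0005 -0.001 0 0 0 6 0" --pt "-0.0005 -0.001 0 0 0 11 0" --pt "-0.0005 -0.001 0 0 0 16 0" --pt "-0.0005 -0.001 0 0 0 21 0" --pt "-0.0005 -0.001 0 0 0 26 0" --pt "-0.0005 -0.001 0 0 0 30 0" --pt "-0.0005 -0.001 0 0 0 32 0"

```text
time: 4.13
tcp_pos: [0.473, 0.0414, 0.0517]
tcp_rot: [[-1.0, -0.01, -0.001], [-0.01, 1.0, -0.001], [0.001, -0.001, -1.0]]
ft_force: [-2.0, -7.2, 1.2]
opening: 0.0179
grasp_force: 30.0
```

Emit:
arm_command --pt "0 -0.001 0 0 0 3 0" --pt "0 -0.001 0 0 0 8 0" --pt "0 -0.001 0 0 0 13 0" --pt "0 -0.001 0 0 0 18 0" --pt "0 -0.001 0 0 0 24 0" --pt "0 -0.001 0 0 0 30 0" --pt "0 -0.001 0 0 0 35 0" --pt "0 -0.001 0 0 0 40 0"

```text
time: 4.8
tcp_pos: [0.4733, 0.0405, 0.0517]
tcp_rot: [[-0.759, -0.651, -0.001], [-0.651, 0.759, -0.001], [0.001, -0.0, -1.0]]
ft_force: [-1.5, -5.7, 1.0]
opening: 0.0179
grasp_force: 30.0
```

Emit:
arm_command --pt "0 0 0 0 0 0 0" --pt "0 0 0 0 0 0 0"

```text
time: 4.97
tcp_pos: [0.4733, 0.0405, 0.0517]
tcp_rot: [[-0.762, -0.648, -0.001], [-0.648, 0.762, -0.001], [0.001, -0.001, -1.0]]
ft_force: [-0.9, -4.6, 0.5]
opening: 0.0178
grasp_force: 30.0
```

```bash
python3 - <<'E'
from h import *
b=imaging.camera("scene")[190:320,310:440]
cv2.imwrite('pics/c2.png',cv2.resize(b,(520,520),interpolation=2)[:,:,::-1])
s=manip.sense(); R=s["tcp_rot"]; print(s["time"],s["tcp_pos"],np.degrees(np.arctan2(R[1][1],R[0][1])),s["ft_force"],s["wrist_torque"])
E
```

```text
5.0167 [0.47327649 0.04051458 0.05170389] 130.35737547900032 [-1.39994323 -5.46649786  0.20143373] [-0.81677305  0.26765336  0.02871538]
```

View pics/c2.png

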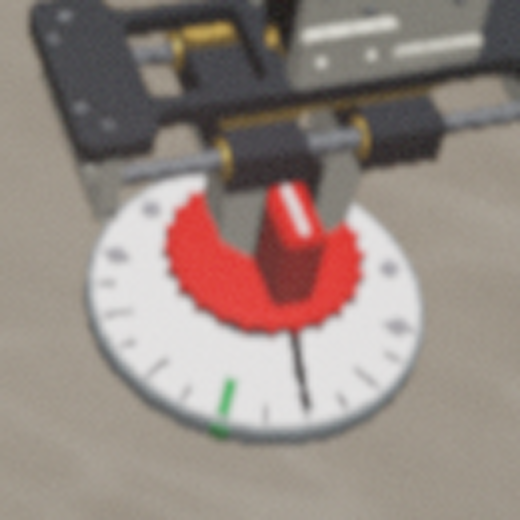

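The crop shows the pointer at (305,405), two 15° ticks past the green mark at (227,400), so it is about 30° past. Tool yaw gives 30.7°. I turn back clockwise by 30.5° and release.

Emit:
arm_command --pt "0 -0.0005 0 0 0 -3 0" --pt "0 -0.0005 0 0 0 -8 0" --pt "0 -0.0005 0 0 0 -13 0" --pt "0 -0.0005 0 0 0 -18 0" --pt "0 -0.0005 0 0 0 -23 0" --pt "0 -0.0005 0 0 0 -28 0" --pt "0 -0.0005 0 0 0 -30.5 0" --pt "0 -0.0005 0 0 0 -30.5 0"

```text
time: 5.68
tcp_pos: [0.473, 0.041, 0.0517]
tcp_rot: [[-0.986, -0.169, -0.001], [-0.169, 0.986, 0.0], [0.001, 0.0, -1.0]]
ft_force: [-1.1, 0.3, 1.5]
opening: 0.0177
grasp_force: 30.0
```

Emit:
arm_command --pt "0 0 0 0 0 0 0" --pt "0 0 0 0 0 0 0" --pt "0 0 0 0 0 0 0.3" --pt "0 0 0 0 0 0 0.6" --pt "0 0 0 0 0 0 0.6" --pt "0 0 0 0 0 0 0.6" --pt "0 0 0 0 0 0 0.6" --pt "0 0 0 0 0 0 0.6"

```text
time: 6.35
tcp_pos: [0.4736, 0.0409, 0.0517]
tcp_rot: [[-0.985, -0.171, 0.0], [-0.171, 0.985, 0.0], [-0.0, 0.0, -1.0]]
ft_force: [-0.1, -0.5, 1.2]
opening: 0.0523
grasp_force: 0.0
```

```bash
python3 - <<'E'
from h import *
b=imaging.camera("scene")[190:320,310:440]
cv2.imwrite('pics/c3.png',cv2.resize(b,(520,520),interpolation=2)[:,:,::-1])
s=manip.sense(); R=s["tcp_rot"]; print(s["time"],s["tcp_pos"],np.degrees(np.arctan2(R[1][1],R[0][1])),s["ft_force"],s["opening"])
E
```

```text
6.4 [0.47360161 0.04085519 0.05172634] 99.8341877844569 [ 0.24201456  0.03740317 -1.02256794] 0.05402327677855809
```

View pics/c3.png

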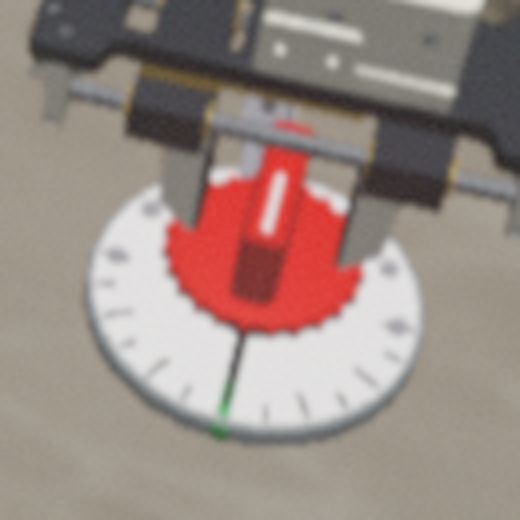

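The pointer now lies on the green mark at (225,405), and the fingers have cleared the bar. I lift straight up.

Emit:
arm_command --pt "0 0 0.005 0 0 0 0.7" --pt "0 0 0.02 0 0 0 0.7" --pt "0 0 0.045 0 0 0 0.7" --pt "0 0 0.075 0 0 0 0.7" --pt "0 0 0.1 0 0 0 0.7" --pt "0 0 0.115 0 0 0 0.7" --pt "0 0 0.12 0 0 0 0.7" --pt "0 0 0.12 0 0 0 0.7"

```text
time: 7.07
tcp_pos: [0.4742, 0.0409, 0.173]
tcp_rot: [[-0.985, -0.171, 0.003], [-0.171, 0.985, -0.0], [-0.003, -0.001, -1.0]]
ft_force: [-0.4, 0.4, -0.5]
opening: 0.0643
grasp_force: 0.0
```

```bash
python3 - <<'E'
from h import *
b=imaging.camera("scene")[160:320,300:460]
cv2.imwrite('pics/c4.png',cv2.resize(b,(560,560),interpolation=2)[:,:,::-1])
E
```

```text
(no output)
```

View pics/c4.png

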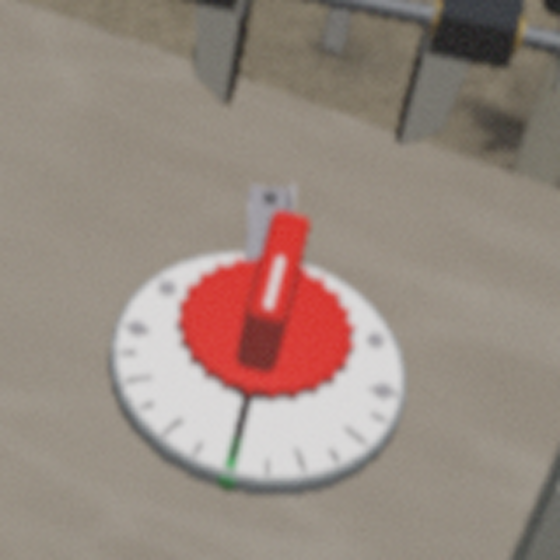

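The pointer stayed on the green mark at (232,465) and the gripper is well clear, so I hand in.

```bash
python3 -c "
from bench import ticket; print(ticket.close_job())"
```

```text
the job is handed in; nothing more can be done
None
```

I turned the red wheel about 30° anticlockwise past the green mark, brought it back 30.5° clockwise onto the mark and released it; the job is handed in at about 7 s, no verdict was shown, and the play being taken up is inferred from that turn, not measured.

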